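Set a pair of parallels and the right spacer to the height mark

TASK

Pick up the two long metal parallels together in one grasp and set them down together, upright and side by side as a pair, inside the outline scribed on the height stand's base. Then lay lengthwise on top of the pair, centred, the one spacer plate that brings the top level with the stand's pointing tongue. Put things down gently, do not drop them, and leave the other spacer and everything else where it is.

Things in the scene. Friction and masses are not known exactly. Their poses are not given: they have to be found in the camera images.
- parallel_a_mid (a point): One of two identical bare-metal bars (parallels) standing on their 18 mm wide edges side by side, 4 to 10 mm apart: 18 mm wide (x), 130 mm long (y), 28 mm high (z), with four dark discs along each side face. Origin of this point: its centre, 14 mm above its underside. Its x axis is across the width, its y axis along the length, z up. Loose, about 0.11 to 0.23 kg. When gripped together across their widths the bars slide on the worktop until they touch (36 mm over both).
- parallel_b_mid (a point): One of two identical bare-metal bars (parallels) standing on their 18 mm wide edges side by side, 4 to 10 mm apart: 18 mm wide (x), 130 mm long (y), 28 mm high (z), with four dark discs along each side face. Origin of this point: its centre, 14 mm above its underside. Its x axis is across the width, its y axis along the length, z up. Loose, about 0.11 to 0.23 kg. When gripped together across their widths the bars slide on the worktop until they touch (36 mm over both).
- thick_spacer_mid (a point): Thicker of the two bare steel spacer plates lying flat on the worktop: 50 mm wide (x), 110 mm long (y), 20 mm thick (z), a hole at each end. Origin of this point: its centre, 10 mm above its underside. Its x axis is across the width, its y axis along the length, z up. Loose, about 0.2 to 0.39 kg.
- thin_spacer_mid (a point): Thinner of the two bare steel spacer plates lying flat on the worktop: 50 mm wide (x), 110 mm long (y), 10 mm thick (z), a hole at each end. Origin of this point: its centre, 5 mm above its underside. Its x axis is across the width, its y axis along the length, z up. Loose, about 0.15 kg.
- seat (a point): Height stand: fixed dark steel base plate 120 mm (x) by 210 mm (y), its top 16 mm above the worktop. This point is the centre of the outline scribed in light lines on the base's top face, at the top face; the outline is 60 mm (x) by 150 mm (y) inside, the parallels lie along its y. The base's centre is 22 mm from this point along +y. At the +y end of the base, 107 mm from this point, a post stands 82 mm above the worktop.
- mark (a point): The height mark: tip of the flat steel tongue that points from the stand's post towards the outline, at its top face, 64 mm above the worktop (48 mm above the base's top) and 77 mm along the stand's +y from the outline's centre. The tongue is 14 mm wide and 4 mm thick, fixed. The finished stack's top face shall be level with this face.
- loupe: Bystander, loose, not to be moved; loupe: black and white cylinder, 40 mm across, 43 mm tall. Origin under its middle.
- grease_tin: Bystander, loose, not to be moved; grease tin: round white tin, 53 mm across, 26 mm tall. Origin under its middle.
- screwdriver: Bystander, loose, not to be moved; screwdriver: black handle, 186 mm long, lying. Origin under its middle.

How it is judged:
By the outcome, as a careful person would: the job done as asked, in the order asked, and still so for the second after the job is handed in, with the robot touching nothing.
It also fails if it takes over 64 s, if anything falls off the work surface, if the arm or the gripper's body presses on something with over 40 N, if the wrist force passes 120 N, or if a joint passes its speed limit or range.

ROBOT

A 7-joint arm with a two-finger parallel gripper is mounted at the origin on a cart in front of the work surface, level with it; the furniture and walls round the work are solid. World frame = base frame: x ahead of the robot, y to its left, z up, the work surface at z = 0. Lengths are in m, angles in rad, forces in N, time in s.
With the tool pointing down it reaches from about 0.425 to 0.925 m from the base axis. Payload 6.8 kg.
Tool frame: the origin (TCP) lies at the very end of the fingers, on their centre line; the grasp point (between the pads) lies arm.grip_point_offset behind it (arm.grip_point_offset is the distance from the TCP to the grasp point, in m); z points along the fingers, y is the line along which they close (so a half turn about z gives the same grasp; the last joint's range is limited). The gripper opens to 88 mm and grips with 3 to 60 N. Pads are 20 mm wide; open, the fingers measure 115 mm over their backs; the gripper's body (75 mm by 178 mm) begins 61 mm behind the grasp point.
Start: joints at [-1.229, 0.477, 0.022, 1.555, -0.011, 1.109, -0.083], TCP at [0.293, 0.608, 0.223] pointing down, gripper open.
Joint ranges: [-2.96, 2.96], [-0.34, 2.1], [-1.41, 1.46], [0.24, 2.44], [-1.37, 4.51], [0.17, 1.92], [-2.96, 2.96]. Speed limits (rad/s): [2.39, 2.39, 3.14, 3.14, 3.14, 3.14, 3.14].

INTERFACE

Orientations are given as a unit quaternion [x, y, z, w].
In Python, from plant import arm, grab_frame gives the robot as it stands.
- The arm moves only by the tool send_rows, never from a script. Its argument "increments" is a list of rows, each a list of 5 numbers: the gripper's target within -1 to 1 (fully open at 1, half-way at 0, shut at -1), then the shift along the tool's x, y, z in m, then the turn about the tool's z in degrees. In form: [[jaw, tx, ty, tz, roll], ...]. A call has 1 to 10 rows; each row shifts and turns the commanded pose from where the row before left it, along the tool's axes as they then stand; what a row does not reach is not made up. A row lasts 1/10 s, in which the tool goes at most 50 mm and 8.59 degrees, less where a joint would pass 70% of its speed; a pose out of reach is approached as far as the arm can. A call is refused whole if a number of a shift passes 0.05 or a number of a turn 8.59, either way. A call with a gripper value outside its range is refused whole. The fingers move at their own pace and stop on an object; "squeeze" is the grip in N (left out, the last holds). Time passes only in rows, so rows that do not move let the fingers close. It gives the time, the measured TCP pose, the force, the opening and the grip force at its end, in the units of the state.
- arm.get_obs(): the state, without advancing time (a new reading comes with each control period).
- grab_frame(name): name is "side" or "top"; returns a dict with "frame" (480x640x3 uint8, red, green, blue), "camera_matrix" (3x3 intrinsics, pixels), "k1" (the pictures are not rectified: a ray, as slopes to the right and down, at radius r is drawn at 1 + k1 r^2 times it, then the intrinsics apply), "extrinsics" (4x4, takes a point from world to camera coordinates). Camera axes: x right, y down, z forward; pixel columns grow to the right and rows downward; lengths in m; the calibration is good to about 2 mm. A picture is of the moment at which its call begins. There is no depth.
- arm.sign_off(): hands the job in; it is judged then, once.
The state is a dict: "time": time; "joint_pos": joint angles; "joint_vel": joint speeds; "joint_efforts": joint torques, N m; "eef_pos": TCP position; "ee_rot": TCP orientation; "force": force on the tool from outside, world axes, zero at the start; "ft_torque": the same for the moment, N m; "opening": finger opening in m; "grasp_force": force on a finger pad.
Only numpy, scipy, OpenCV 4.12 (cv2) and the standard library are available. Lean on these libraries where they do the work, as an engineer would, in place of code of your own. Each camera call takes 0.05 s, during which the arm holds its last target. There are 200 camera calls.

## Working session

There is one attempt and no reset: what is moved stays moved. The work goes in short steps, Python scripts to look and compute and a tool call to move; the robot and the scene stay as the last step left them, time stands still between calls to the robot, and variables do not carry over. Pictures are saved under pics/ and viewed, at most 10 in all, crops included, and the job is handed in when it is done.

Besides the shell and the picture viewer there is one more tool, called by a JSON object that holds its "name" and its "arguments". send_rows: Moves the arm, as the interface text tells. Its arguments: {"type":"object","properties":{"increments":{"type":"array"},"squeeze":{"type":"number"}},"required":["increments"]}

```bash
ls; mkdir -p pics
cat > h.py <<'E'
import numpy as np, cv2
from plant import arm, grab_frame
def snap(n,f):
    d=grab_frame(n); cv2.imwrite('pics/'+f+'.png',cv2.cvtColor(d['frame'],cv2.COLOR_RGB2BGR)); np.savez('pics/'+f,**d); return d
def load(f): return np.load('pics/'+f+'.npz')
def proj(d,P):
    P=np.atleast_2d(P); E=d['extrinsics']; c=P@E[:3,:3].T+E[:3,3]; s=c[:,:2]/c[:,2:]
    s=s*(1+d['k1']*(s**2).sum(1,keepdims=True)); K=d['camera_matrix']
    return s@K[:2,:2].T+K[:2,2]
def unproj(d,uv,z):
    K=d['camera_matrix'];uv=np.atleast_2d(uv).astype(float)
    s0=np.linalg.solve(K[:2,:2],(uv-K[:2,2]).T).T; s=s0.copy()
    for _ in range(30): s=s0/(1+d['k1']*(s**2).sum(1,keepdims=True))
    E=d['extrinsics'];R=E[:3,:3];o=-R.T@E[:3,3]
    r=np.c_[s,np.ones(len(s))]@R
    return o+r*((np.asarray(z)-o[2])/r[:,2])[:,None]
E
python3 - <<'E'
from h import *
print(arm.get_obs(), arm.grip_point_offset)
for n in('top','side'):
    d=snap(n,n+'0'); print(n,d['camera_matrix'],d['k1'],d['extrinsics'])
E
```

```text
pics
{'time': 0.0, 'joint_pos': array([-1.22913233,  0.47778875,  0.02232082,  1.55640458, -0.01147675,
        1.10931304, -0.0831048 ]), 'joint_vel': array([-2.11210712e-04,  4.30491742e-04,  1.38210500e-03,  1.01947948e-03,
        1.50426894e-04, -3.55272089e-05, -2.97145777e-04]), 'joint_efforts': array([-1.46458347e-03, -5.82858074e+01,  1.53411292e+00, -2.72625411e+01,
       -5.42796648e-02,  1.70714816e-02,  1.39487447e-04]), 'eef_pos': array([0.29321139, 0.60733863, 0.22170878]), 'ee_rot': array([ 2.22969575e-01,  9.74824995e-01, -8.83592252e-04, -1.28221483e-04]), 'force': array([-0.47162293, -1.27591597, -0.33405577]), 'ft_torque': array([0.0169886 , 0.06238519, 0.01377481]), 'grasp_force': 0.0, 'opening': 0.087938447656759} 0.0187
top [[514.24093893   0.         321.83033752]
 [  0.         514.24093893 250.7210765 ]
 [  0.           0.           1.        ]] -0.024827600810160028 [[ 0.01238287 -0.99983642  0.01318309 -0.08795713]
 [-0.99310302 -0.01383459 -0.11642591  0.58446734]
 [ 0.11658925 -0.01165048 -0.99311188  1.28627454]
 [ 0.          0.          0.          1.        ]]
side [[515.6158149    0.         317.41379346]
 [  0.         515.6158149  239.29455935]
 [  0.           0.           1.        ]] 0.03079085449330822 [[ 0.92405887 -0.3819647  -0.01477053 -0.5438219 ]
 [-0.31951006 -0.75060154 -0.57836895  0.16367032]
 [ 0.20982974  0.53916629 -0.81564158  1.19613717]
 [ 0.          0.          0.          1.        ]]
```

View pics/top0.png

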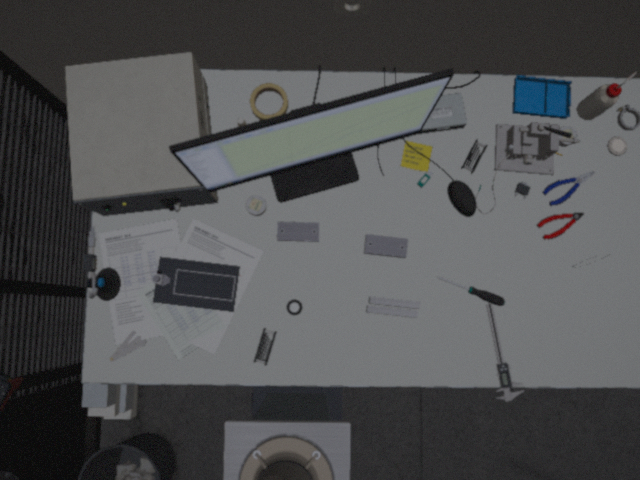

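View pics/side0.png

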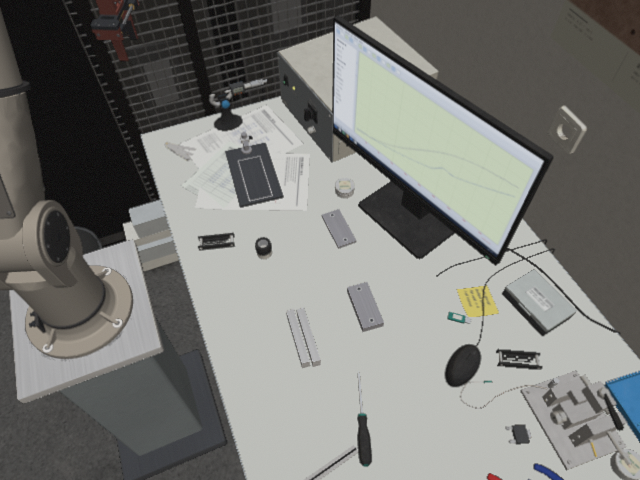

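The top view shows the stand at about (197,284) with its post on the left, spacers at (298,232) and (386,246), and the parallels at (392,307). In the side view the spacer at (365,305) looks thicker, and 16+28+20=64 mm calls for the thick one. I'll zoom in for corners.

Run:
```python
from h import *
def crop(f,x,y,w,h,s):
    i=cv2.imread('pics/'+f+'.png')[y:y+h,x:x+w]; i=cv2.convertScaleAbs(i,alpha=1.4)
    return cv2.resize(i,None,fx=s,fy=s,interpolation=cv2.INTER_CUBIC)
a=crop('top0',355,225,80,100,5)      # 400x500
b=crop('side0',275,275,120,100,4)  #480x400
A=np.zeros((600,800,3),np.uint8)
A[:300,:400]=crop('top0',355,225,80,60,5)[:300]
A[300:600,:400]=crop('top0',355,275,80,60,5)
A[:,400:800]=crop('side0',280,275,100,100,6)[:600,0:400] if 0 else cv2.resize(crop('side0',280,270,80,120,5),(400,600))
cv2.imwrite('pics/c1.png',A)
A=np.zeros((600,800,3),np.uint8)
A[:300,:400]=crop('top0',145,245,100,75,4)
A[300:600,:400]=crop('side0',215,125,100,75,4)
A[:,400:]=0
A[:300,400:]=crop('top0',265,205,80,60,5)
A[300:,400:]=crop('side0',305,200,80,60,5)
cv2.imwrite('pics/c2.png',A)
```

```text
(no output)
```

View pics/c1.png

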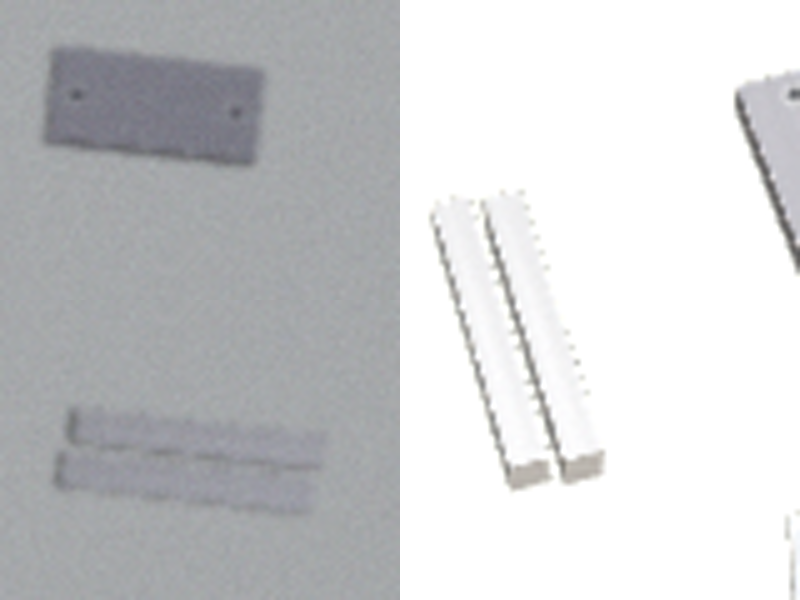

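View pics/c2.png

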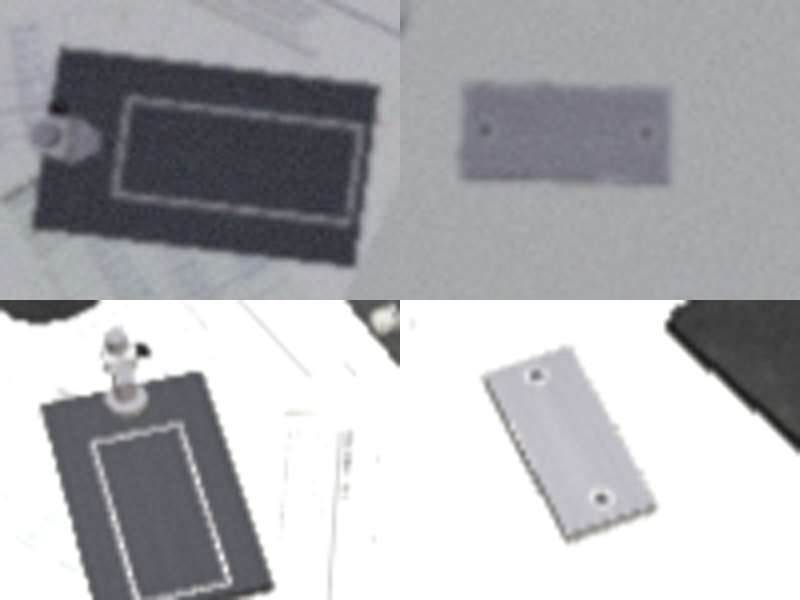

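Run:
```python
from h import *
T=load('top0');S=load('side0')
def px(p,x,y,s,dx=0,dy=0): return (np.array(p,float)-[dx,dy]+.5)/s-.5+[x,y]
def rep(n,d,p,z):
    w=unproj(d,p,z); e=w[1]-w[0]; print(n,'ctr',w.mean(0).round(4),'corners',w[:,:2].round(3).tolist(),'sides',[round(float(np.linalg.norm(w[i]-w[i-1])),4) for i in range(len(w))],'dir',np.degrees(np.arctan2(e[1],e[0])).round(1))
rep('holesT',T,px([(77,95),(237,113)],355,225,5),.02)
rep('thick top',T,px([(52,45),(265,68),(257,155),(45,138)],355,225,5),.02)
rep('barUp T',T,px([(72,407),(327,432),(322,465),(70,443)],355,275,5,0,300),.028)
rep('barLo T',T,px([(57,452),(315,483),(308,513),(57,488)],355,275,5,0,300),.028)
rep('barL S',S,px([(432,205),(510,472),(550,462),(470,198)],280,270,5,400),.028)
rep('barR S',S,px([(487,200),(562,463),(603,452),(523,193)],280,270,5,400),.028)
rep('seat T',T,px([(128,97),(364,125),(351,222),(114,193)],145,245,4),.016)
rep('seat S',S,px([(93,440),(182,425),(232,582)],215,125,4,0,300),.016)
rep('base T',T,px([(62,48),(378,87),(355,265),(35,228)],145,245,4),.016)
rep('thin T',T,px([(463,83),(670,90),(670,183),(462,181)],265,205,5,400),.01)
rep('thickS',S,np.array([(348.5,289),(374,328.5),(382.5,322),(366,282)]),.02)
print('Tool R',__import__('scipy.spatial.transform',fromlist=['R']).Rotation.from_quat(arm.get_obs()['ee_rot']).as_matrix().round(3))
```

```text
holesT ctr [ 0.6036 -0.2475  0.02  ] corners [[0.608, -0.206], [0.599, -0.289]] sides [0.084, 0.084] dir -95.7
thick top ctr [ 0.6049 -0.2464  0.02  ] corners [[0.634, -0.193], [0.623, -0.304], [0.578, -0.3], [0.585, -0.189]] sides [0.0491, 0.112, 0.046, 0.1108] dir -95.4
barUp T ctr [ 0.457  -0.2671  0.028 ] corners [[0.471, -0.203], [0.46, -0.333], [0.443, -0.331], [0.453, -0.202]] sides [0.0184, 0.1314, 0.0171, 0.1296] dir -94.9
barLo T ctr [ 0.4329 -0.2601  0.028 ] corners [[0.448, -0.195], [0.434, -0.327], [0.419, -0.323], [0.43, -0.195]] sides [0.0183, 0.1329, 0.0157, 0.1289] dir -96.1
barL S ctr [ 0.4321 -0.2659  0.028 ] corners [[0.43, -0.2], [0.417, -0.329], [0.434, -0.332], [0.447, -0.203]] sides [0.0173, 0.1305, 0.0173, 0.1296] dir -95.9
barR S ctr [ 0.4547 -0.2718  0.028 ] corners [[0.454, -0.207], [0.439, -0.334], [0.456, -0.336], [0.47, -0.21]] sides [0.0165, 0.1283, 0.0179, 0.1273] dir -96.9
seat T ctr [0.496  0.2215 0.016 ] corners [[0.535, 0.295], [0.519, 0.142], [0.457, 0.148], [0.473, 0.301]] sides [0.0624, 0.1542, 0.0629, 0.1541] dir -96.0
seat S ctr [0.5086 0.2445 0.016 ] corners [[0.473, 0.302], [0.535, 0.291], [0.519, 0.141]] sides [0.167, 0.0629, 0.1506] dir -9.9
base T ctr [0.4974 0.2422 0.016 ] corners [[0.566, 0.339], [0.544, 0.133], [0.429, 0.145], [0.45, 0.351]] sides [0.1171, 0.2072, 0.1153, 0.2075] dir -96.2
thin T ctr [ 0.6386 -0.0169  0.01  ] corners [[0.665, 0.038], [0.663, -0.071], [0.613, -0.072], [0.613, 0.037]] sides [0.0521, 0.1091, 0.0494, 0.109] dir -91.1
thickS ctr [ 0.6069 -0.2538  0.02  ] corners [[0.584, -0.199], [0.595, -0.312], [0.619, -0.305], [0.63, -0.198]] sides [0.0454, 0.113, 0.0252, 0.1074] dir -84.8
Tool R [[-0.901  0.435 -0.001]
 [ 0.435  0.901 -0.001]
 [-0.    -0.002 -1.   ]]
```

Pair centre is about (0.444,-0.266) and seat about (0.496,0.220), with both lengthwise axes near 84°. I'll turn the tool first.

{"name": "send_rows", "arguments": {"increments": [[1,0,0,0,7],[1,0,0,0,7],[1,0,0,0,7],[1,0,0,0,7],[1,0,0,0,7],[1,0,0,0,7],[1,0,0,0,7],[1,0,0,0,7],[1,0,0,0,7],[1,0,0,0,7]], "squeeze": 45}}

```text
time: 1.1
eef_pos: [0.2933, 0.6076, 0.2221]
ee_rot: [0.743, 0.669, -0.0, 0.0]
force: [-0.1, -0.1, 0.2]
opening: 0.0879
grasp_force: 0.0
```

```bash
cat >> h.py <<'E'
from scipy.spatial.transform import Rotation as Ro
def to(x,y,z,ang=-6.1):
    o=arm.get_obs(); R=Ro.from_quat(o['ee_rot']).as_matrix(); yaw=np.degrees(np.arctan2(R[1,1],R[0,1]))
    print('t',round(o['time'],2),'pos',o['eef_pos'].round(4),'yaw',yaw.round(2),'tool shift',(R.T@(np.array([x,y,z])-o['eef_pos'])).round(4),'roll',round(yaw-ang,2),'F',o['force'].round(1),'open',round(o['opening'],4),'grip',round(o['grasp_force'],1),'q',o['joint_pos'].round(2))
E
python3 -c "
from h import *
to(.5,.35,.2);to(.444,-.266,.1)"
```

```text
t 1.1 pos [0.2933 0.6076 0.2221] yaw -6.06 tool shift [-0.2343  0.2328  0.0223] roll 0.04 F [-0.1 -0.1  0.2] open 0.0879 grip 0.0 q [-1.42  0.49  0.29  1.57 -0.15  1.11 -1.2 ]
t 1.1 pos [0.2933 0.6076 0.2221] yaw -6.06 tool shift [-0.8527  0.2421  0.1228] roll 0.04 F [-0.1 -0.1  0.2] open 0.0879 grip 0.0 q [-1.42  0.49  0.29  1.57 -0.15  1.11 -1.2 ]
```

{"name": "send_rows", "arguments": {"increments": [[1,-0.025,0.023,0,0],[1,-0.025,0.023,0,0],[1,-0.025,0.023,0,0],[1,-0.025,0.023,0,0],[1,-0.025,0.023,0,0],[1,-0.025,0.023,0,0],[1,-0.025,0.023,0,0],[1,-0.025,0.023,0,0],[1,-0.025,0.023,0,0],[1,-0.025,0.023,0,0]]}}

```text
time: 2.1
eef_pos: [0.4976, 0.3347, 0.2223]
ee_rot: [0.742, 0.671, -0.0, -0.0]
force: [0.8, 0.8, -0.0]
opening: 0.0876
grasp_force: 0.0
```

{"name": "send_rows", "arguments": {"increments": [[1,-0.035,0,0,0],[1,-0.035,0,0,0],[1,-0.035,0,0,0],[1,-0.035,0,0,0],[1,-0.035,0,0,0],[1,-0.035,0,0,0],[1,-0.035,0,0,0],[1,-0.035,0,0,0],[1,-0.035,0,0,0],[1,-0.035,0,0,0]]}}

```text
time: 3.1
eef_pos: [0.4614, -0.0136, 0.2225]
ee_rot: [0.742, 0.671, -0.0, -0.0]
force: [1.1, -0.8, -0.4]
opening: 0.0875
grasp_force: 0.0
```

{"name": "send_rows", "arguments": {"increments": [[1,-0.025,0,0.01,0],[1,-0.025,0,0.01,0],[1,-0.025,0,0.01,0],[1,-0.025,0,0.01,0],[1,-0.025,0,0.01,0],[1,-0.025,0,0.01,0],[1,-0.025,0,0.01,0],[1,-0.025,0,0.01,0],[1,-0.025,0,0.01,0],[1,-0.025,0,0.01,0],[1,0,0,0,0]]}}

```text
invalid input
```

```bash
python3 -c "
from h import *
to(.444,-.266,.07)"
```

```text
t 3.1 pos [ 0.4614 -0.0136  0.2225] yaw -5.77 tool shift [-0.2529  0.0081  0.1525] roll 0.33 F [ 1.1 -0.8 -0.4] open 0.0875 grip 0.0 q [-0.62  0.12  0.57  2.07 -0.08  0.97 -0.11]
```

{"name": "send_rows", "arguments": {"increments": [[1,-0.025,0.001,0.012,0],[1,-0.025,0.001,0.012,0],[1,-0.025,0.001,0.012,0],[1,-0.025,0.001,0.012,0],[1,-0.025,0.001,0.012,0],[1,-0.025,0.001,0.012,0],[1,-0.025,0.001,0.012,0],[1,-0.025,0.001,0.012,0],[1,-0.025,0,0.012,0],[1,-0.025,0,0.012,0]]}}

```text
time: 4.1
eef_pos: [0.4444, -0.2626, 0.1019]
ee_rot: [0.742, 0.671, -0.0, -0.0]
force: [0.8, -0.0, 0.1]
opening: 0.0877
grasp_force: 0.0
```

{"name": "send_rows", "arguments": {"increments": [[1,0,0,0.01,0],[1,0,0,0.01,0],[1,0,0,0,0],[1,0,0,0,0]]}}

```text
time: 4.5
eef_pos: [0.445, -0.2605, 0.0825]
ee_rot: [0.741, 0.671, 0.0, -0.0]
force: [0.2, -0.4, 0.9]
opening: 0.0876
grasp_force: 0.0
```

Run:
```python
from h import *
to(.444,-.266,.05)
A=np.zeros((600,800,3),np.uint8)
t=snap('top','t1');s=snap('side','s1')
for d,x0,y0,X,n in((t,340,260,0,'t1'),(s,255,270,400,'s1')):
    i=cv2.imread(f'pics/{n}.png'); A[:,X:X+400]=cv2.resize(i[y0:y0+120,x0:x0+80] if n=='s1' else i[y0:y0+120,x0:x0+80],(400,600),interpolation=cv2.INTER_CUBIC)
cv2.imwrite('pics/c3.png',A)
```

```text
t 4.5 pos [ 0.445  -0.2605  0.0825] yaw -5.67 tool shift [-0.0056 -0.0004  0.0325] roll 0.43 F [ 0.2 -0.4  0.9] open 0.0876 grip 0.0 q [-0.04  0.46  0.56  2.08 -0.38  0.7   0.67]
```

View pics/c3.png

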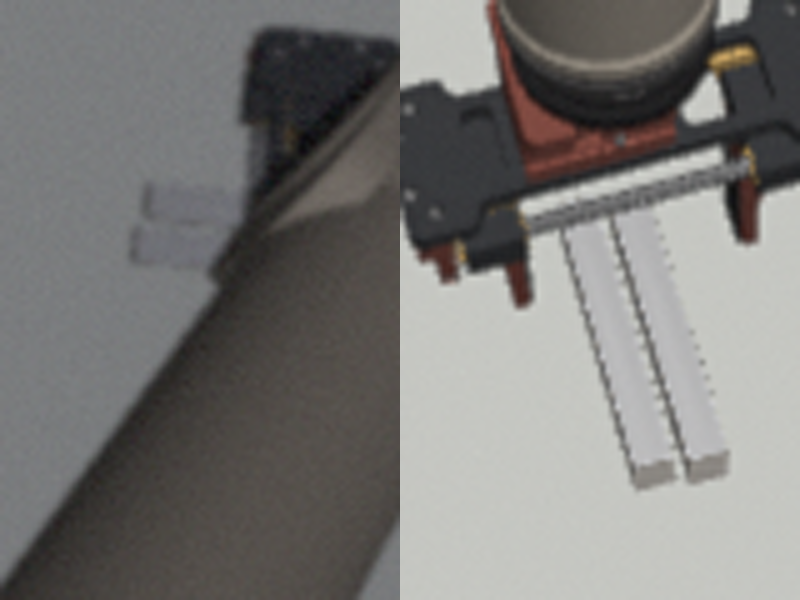

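Side view: finger tips at about (279,331) and (324,318), straddling the bars in the crop. I'll check this against the tool pose.

Run:
```python
from h import *
o=arm.get_obs();R=Ro.from_quat(o['ee_rot']).as_matrix();p=o['eef_pos']
for n in('s1',):
    d=load(n)
    for sx in(-.01,.01):
        print(n,sx,proj(d,[p+R@[sx,a,0] for a in(-.0575,-.044,.044,.0575)]).round(1).tolist())
```

```text
s1 -0.01 [[275.8, 331.8], [282.1, 330.0], [322.7, 318.6], [328.9, 316.8]]
s1 0.01 [[273.5, 323.3], [279.7, 321.6], [320.0, 310.4], [326.0, 308.7]]
```

Consistent within about 1 px. I'll descend and grip.

{"name": "send_rows", "arguments": {"increments": [[1,-0.0065,0,0.01,0.4],[1,0,0,0.015,0],[1,0,0,0.015,0],[1,0,0,0.015,0],[1,0,0,0.012,0],[1,0,0,0.008,0],[1,0,0,0,0],[1,0,0,0,0]]}}

```text
time: 5.4
eef_pos: [0.4441, -0.2684, 0.0076]
ee_rot: [0.744, 0.668, -0.0, -0.0]
force: [0.3, 0.1, -0.2]
opening: 0.0876
grasp_force: 0.0
```

```bash
python3 -c "
from h import *
to(.444,-.267,.003)"
```

```text
t 5.4 pos [ 0.4441 -0.2684  0.0076] yaw -6.19 tool shift [ 0.0014 -0.0003  0.0046] roll -0.09 F [ 0.3  0.1 -0.2] open 0.0876 grip 0.0 q [ 0.07  0.59  0.46  2.1  -0.49  0.55  0.77]
```

{"name": "send_rows", "arguments": {"increments": [[1,0.001,0,0.004,0],[0.4,0,0,0,0],[0.1,0,0,0,0],[-0.1,0,0,0,0],[-0.2,0,0,0,0],[-0.3,0,0,0,0],[-0.5,0,0,0,0],[-0.7,0,0,0,0],[-1,0,0,0,0],[-1,0,0,0,0]]}}

```text
time: 6.4
eef_pos: [0.4442, -0.2672, 0.0037]
ee_rot: [0.744, 0.668, 0.0, 0.0]
force: [0.3, -0.6, 1.4]
opening: 0.0358
grasp_force: 45.0
```

{"name": "send_rows", "arguments": {"increments": [[-1,0,0,0,0],[-1,0,0,0,0],[-1,0,0,0,0],[-1,0,0,0,0]]}}

```text
time: 6.8
eef_pos: [0.4443, -0.2672, 0.0037]
ee_rot: [0.744, 0.668, 0.0, 0.0]
force: [-1.0, 0.1, 1.8]
opening: 0.0355
grasp_force: 45.0
```

{"name": "send_rows", "arguments": {"increments": [[-1,0,0,-0.003,0],[-1,0,0,-0.006,0],[-1,0,0,-0.012,0],[-1,0,0,-0.02,0],[-1,0,0,-0.02,0],[-1,0,0,-0.02,0],[-1,0,0,-0.02,0],[-1,0,0,-0.01,0],[-1,0,0,0,0],[-1,0,0,0,0]]}}

```text
time: 7.8
eef_pos: [0.444, -0.2668, 0.1144]
ee_rot: [0.744, 0.668, 0.0, -0.0]
force: [-1.1, 0.1, -3.4]
opening: 0.0357
grasp_force: 45.0
```

Run:
```python
from h import *
to(.496,.220,.1)
A=np.zeros((600,800,3),np.uint8)
s=snap('side','s2');t=snap('top','t2')
i=cv2.imread('pics/s2.png'); o=arm.get_obs(); u=proj(s,o['eef_pos'])[0].astype(int);print(u)
x,y=u-[50,60]; print(x,y)
A=cv2.resize(i[y:y+120,x:x+100],(500,600),interpolation=cv2.INTER_CUBIC)
cv2.imwrite('pics/c4.png',A)
```

```text
t 7.8 pos [ 0.444  -0.2668  0.1144] yaw -6.16 tool shift [ 0.4896 -0.0005  0.0146] roll -0.06 F [-1.1  0.1 -3.4] open 0.0357 grip 45.0 q [-0.06  0.41  0.61  2.06 -0.34  0.77  0.64]
[300 315]
250 255
```

View pics/c4.png

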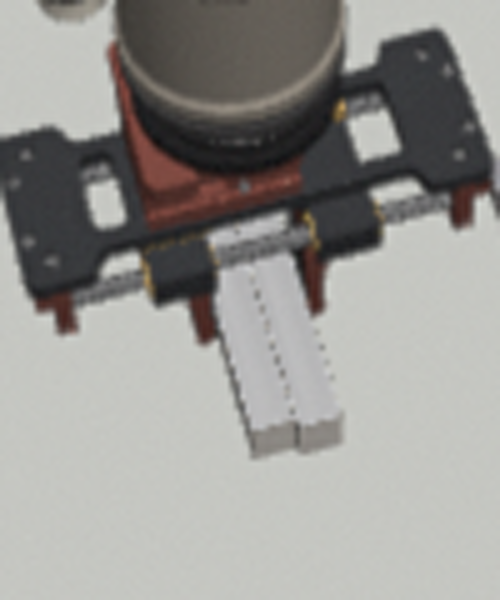

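Run:
```python
from h import *
d=load('s2');o=arm.get_obs();R=Ro.from_quat(o['ee_rot']).as_matrix();p=o['eef_pos']
c=(np.array([(250,430),(297,418),(300,425),(343,412)])+.5)/5-.5+[250,255]
print(((unproj(d,c,p[2]+.0243)-p)@R).round(4))
c=(np.array([(255,457),(300,448),(343,443)])+.5)/5-.5+[250,255]
print(((unproj(d,c,p[2]-.0037)-p)@R).round(4))
```

```text
[[-0.0622 -0.0185 -0.0243]
 [-0.0626  0.0002 -0.0243]
 [-0.0658  0.0005 -0.0243]
 [-0.0654  0.0179 -0.0244]]
[[-0.0613 -0.0174  0.0037]
 [-0.0628  0.0006  0.0037]
 [-0.0656  0.0175  0.0036]]
```

{"name": "send_rows", "arguments": {"increments": [[-1,0.015,0,-0.002,0],[-1,0.03,0,-0.002,0],[-1,0.035,0,-0.002,0],[-1,0.035,0,-0.002,0],[-1,0.035,0,-0.002,0],[-1,0.035,0,0,0],[-1,0.035,0,0,0],[-1,0.035,0,0,0],[-1,0.035,0,0,0],[-1,0.035,0,0,0]]}}

```text
time: 8.9
eef_pos: [0.4786, 0.0571, 0.1239]
ee_rot: [0.744, 0.668, -0.001, -0.0]
force: [0.0, 0.1, -4.3]
opening: 0.0358
grasp_force: 45.0
```

{"name": "send_rows", "arguments": {"increments": [[-1,0.035,0,0,0],[-1,0.035,0,0,0],[-1,0.03,0,0,0],[-1,0.025,0,0,0],[-1,0.02,0,0,0],[-1,0.01,0,0,0],[-1,0,0,0,0],[-1,0,0,0,0]]}}

```text
time: 9.7
eef_pos: [0.4957, 0.2085, 0.1244]
ee_rot: [0.745, 0.668, -0.001, 0.0]
force: [-0.9, -0.1, -3.8]
opening: 0.0359
grasp_force: 45.0
```

```bash
python3 -c "
from h import *
to(.496,.2202,.05,-6)"
```

```text
t 9.7 pos [0.4957 0.2085 0.1244] yaw -6.25 tool shift [ 0.0118 -0.001   0.0744] roll -0.25 F [-0.9 -0.1 -3.8] open 0.0359 grip 45.0 q [-0.93  0.41  0.53  2.   -0.28  0.8  -0.35]
```

{"name": "send_rows", "arguments": {"increments": [[-1,0.006,-0.001,0,-0.25],[-1,0.006,0,0.01,0],[-1,0,0,0.02,0],[-1,0,0,0.02,0],[-1,0,0,0.02,0],[-1,0,0,0.01,0],[-1,0,0,0.005,0],[-1,0,0,0,0],[-1,0,0,0,0]]}}

```text
time: 10.6
eef_pos: [0.4967, 0.2222, 0.0402]
ee_rot: [0.743, 0.67, 0.001, 0.0]
force: [0.6, -0.3, -3.2]
opening: 0.036
grasp_force: 45.0
```

Run:
```python
from h import *
to(.496,.2202,.0197,-6)
A=np.zeros((600,800,3),np.uint8)
s=snap('side','s3');t=snap('top','t3')
for n,d,(a,b),X in(('s3',s,(205,120),0),('t3',t,(145,235),400)):
    A[:,X:X+400]=cv2.resize(cv2.convertScaleAbs(cv2.imread(f'pics/{n}.png')[b:b+120,a:a+80],alpha=1.3),(400,600),interpolation=cv2.INTER_CUBIC)
cv2.imwrite('pics/c5.png',A)
```

```text
t 10.6 pos [0.4967 0.2222 0.0402] yaw -5.94 tool shift [-0.0021 -0.0005  0.0205] roll 0.06 F [ 0.6 -0.3 -3.2] open 0.036 grip 45.0 q [-0.88  0.55  0.44  2.03 -0.38  0.64 -0.28]
```

View pics/c5.png

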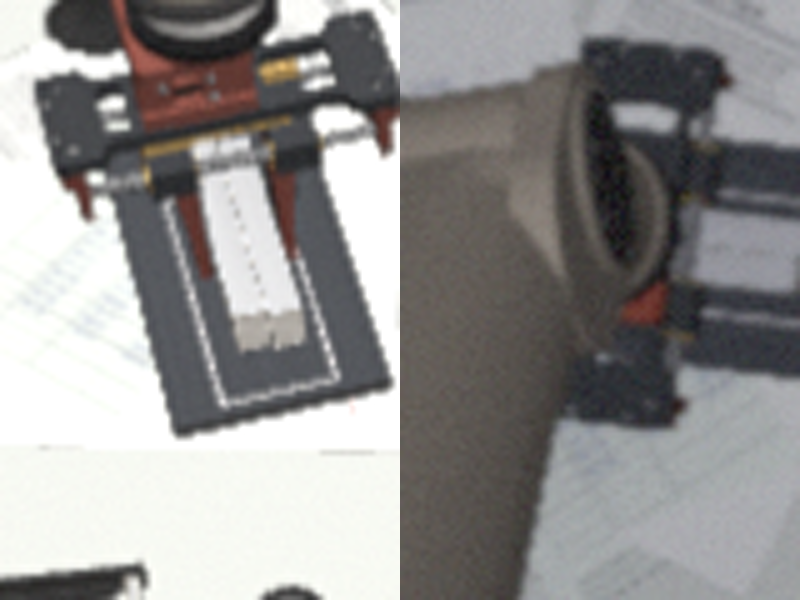

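Run:
```python
from h import *
d=load('s3');o=arm.get_obs();R=Ro.from_quat(o['ee_rot']).as_matrix();p=o['eef_pos']
f=lambda c,z:((unproj(d,(np.array(c)+.5)/5-.5+[205,120],z)-p)@R).round(4).tolist()
print('outline',f([(222,407),(338,378),(165,197)],.016)); print('bars bot',f([(241,352),(305,342)],.0365),'top',f([(233,318),(303,308)],.0645))
```

```text
outline [[-0.0799, -0.0342, 0.0243], [-0.0786, 0.0289, 0.0244], [0.0788, -0.0325, 0.0245]]
bars bot [[-0.0636, -0.0179, 0.0039], [-0.0668, 0.0158, 0.0039]] top [[-0.0645, -0.0189, -0.0241], [-0.0685, 0.0171, -0.0241]]
```

{"name": "send_rows", "arguments": {"increments": [[-1,-0.003,-0.001,0.004,0],[-1,0,0,0.005,0],[-1,0,0,0.004,0],[-1,0,0,0.002,0],[-1,0,0,0.001,0],[-1,0,0,0,0],[-1,0,0,0,0],[-1,0,0,0,0]]}}

```text
time: 11.5
eef_pos: [0.4949, 0.2192, 0.0238]
ee_rot: [0.743, 0.67, 0.0, 0.0]
force: [-0.4, -0.4, -4.2]
opening: 0.036
grasp_force: 45.0
```

```bash
python3 -c "
from h import *
to(.496,.2202,.0197,-6)"
```

```text
t 11.5 pos [0.4949 0.2192 0.0238] yaw -5.93 tool shift [0.0011 0.001  0.0041] roll 0.07 F [-0.4 -0.4 -4.2] open 0.036 grip 45.0 q [-0.86  0.58  0.42  2.04 -0.4   0.6  -0.27]
```

{"name": "send_rows", "arguments": {"increments": [[-1,0,0,0.001,0],[-1,0,0,0.001,0],[-1,0,0,0.001,0],[-1,0,0,0.001,0],[-1,0,0,0,0],[-1,0,0,0,0]]}}

```text
time: 12.1
eef_pos: [0.4948, 0.2191, 0.0197]
ee_rot: [0.743, 0.67, 0.0, -0.0]
force: [-1.2, -0.5, -0.5]
opening: 0.0359
grasp_force: 45.0
```

Contact: the weight is now carried by the base. I'll press slightly, release slowly and rise.

{"name": "send_rows", "arguments": {"increments": [[-1,0,0,0.0005,0],[-1,0,0,0,0],[-0.15,0,0,0,0],[-0.1,0,0,0,0],[0,0,0,0,0],[0.2,0,0,0,0],[0.6,0,0,0,0],[1,0,0,0,0],[1,0,0,0,0]]}}

```text
time: 13.0
eef_pos: [0.4948, 0.2192, 0.0191]
ee_rot: [0.743, 0.67, 0.0, 0.0]
force: [0.1, -0.2, -0.1]
opening: 0.0724
grasp_force: 0.0
```

{"name": "send_rows", "arguments": {"increments": [[1,0,0,-0.01,0],[1,0,0,-0.02,0],[1,0,0,-0.03,0],[1,0,0,-0.03,0],[1,0,0,-0.03,0],[1,0,0,-0.03,0],[1,-0.01,0,-0.03,0],[1,-0.03,0,0,0],[1,-0.03,0,0,0],[1,-0.03,0,0,0]]}}

```text
time: 14.0
eef_pos: [0.4843, 0.1186, 0.2001]
ee_rot: [0.743, 0.67, 0.001, -0.0]
force: [0.0, -0.0, 0.5]
opening: 0.0882
grasp_force: 0.0
```

```bash
python3 -c "
from h import *
to(.604,-.249,.1,-5.5)"
```

```text
t 14.0 pos [0.4843 0.1186 0.2001] yaw -5.91 tool shift [-0.3534  0.1569  0.0998] roll -0.41 F [ 0.  -0.   0.5] open 0.0882 grip 0.0 q [-0.9   0.24  0.63  2.03 -0.17  0.93 -0.28]
```

{"name": "send_rows", "arguments": {"increments": [[1,-0.035,0.015,0.005,0],[1,-0.035,0.015,0.005,0],[1,-0.035,0.015,0.005,0],[1,-0.035,0.015,0.005,0],[1,-0.035,0.015,0.01,0],[1,-0.035,0.015,0.01,0],[1,-0.035,0.015,0.01,0],[1,-0.035,0.015,0.01,0],[1,-0.035,0.015,0.01,0],[1,-0.035,0.015,0.01,0]]}}

```text
time: 15.0
eef_pos: [0.5979, -0.2453, 0.1194]
ee_rot: [0.743, 0.67, 0.0, 0.0]
force: [1.1, -0.2, 0.8]
opening: 0.0877
grasp_force: 0.0
```

Run:
```python
from h import *
def crop(f,x,y,w,h,s):
    return cv2.resize(cv2.convertScaleAbs(cv2.imread('pics/'+f+'.png')[y:y+h,x:x+w],alpha=1.),None,fx=s,fy=s,interpolation=cv2.INTER_CUBIC)
snap('side','s4');to(.604,-.249,.05,-5.5)
A=np.zeros((600,800,3),np.uint8)
A[:480,:400]=crop('side0',335,275,50,60,8)
A[:600,400:]=crop('s4',205,120,80,120,5)
cv2.imwrite('pics/c6.png',A)
```

```text
t 15.05 pos [ 0.5973 -0.2528  0.1186] yaw -6.26 tool shift [0.0048 0.0062 0.0686] roll -0.76 F [ 1.4 -5.3  0.6] open 0.0877 grip 0.0 q [-0.12  0.61  0.6   1.74 -0.41  0.91  0.55]
```

View pics/c6.png

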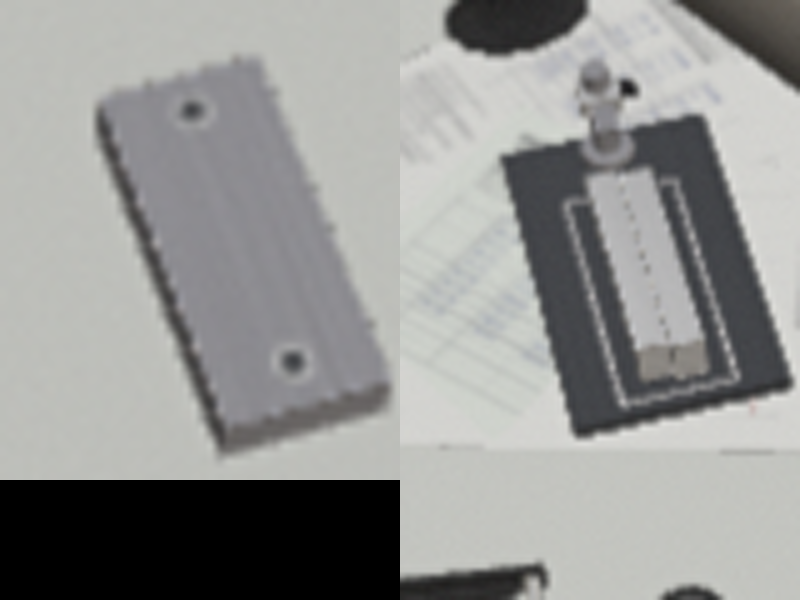

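The pair stands inside the outline, together. The spacer's holes are at crop positions (192,110) and (292,362), and its visible end face confirms it is the thick one.

Run:
```python
from h import *
d=load('side0');f=lambda c:unproj(d,(np.array(c)+.5)/8-.5+[335,275],.02)
h=f([(192,110),(292,362)]);c=f([(100,103),(262,58),(388,385),(228,432)]);e=h[0]-h[1];g=c[0]-c[3]
print(h.mean(0),c.mean(0),np.degrees(np.arctan2(e[1],e[0])),np.degrees(np.arctan2(g[1],g[0])),np.linalg.norm(e),np.linalg.norm(g),np.linalg.norm(c[0]-c[1]))
d=load('s4');f=lambda c,z:unproj(d,(np.array(c)-[400,0]+.5)/5-.5+[205,120],z)
b=f([(587,175),(655,167),(706,338),(640,348)],.044);print('pair',b.round(4).tolist(),b.mean(0))
b=f([(567,203),(675,181),(738,377),(625,405)],.016);print('outl',b.round(4).tolist(),b.mean(0))
m=b.mean(0)[:2]
```

```text
[ 0.60221676 -0.24873238  0.02      ] [ 0.60184747 -0.25087476  0.02      ] 84.12980063271058 84.44524756077207 0.08413445534041851 0.10899856264750689 0.04998118111281098
pair [[0.4842, 0.2877, 0.044], [0.5205, 0.2787, 0.044], [0.5055, 0.1502, 0.044], [0.4715, 0.1573, 0.044]] [0.49541542 0.21847256 0.044     ]
outl [[0.4722, 0.2993, 0.016], [0.5333, 0.2916, 0.016], [0.5176, 0.1419, 0.016], [0.4564, 0.1471, 0.016]] [0.49490183 0.21998913 0.016     ]
```

{"name": "send_rows", "arguments": {"increments": [[1,0.004,0.005,0.01,-0.6],[1,0,0,0.02,0],[1,0,0,0.02,0],[1,0,0,0.02,0],[1,0,0,0.02,0],[1,0,0,0.015,0],[1,0,0,0.005,0],[1,0,0,0,0],[1,0,0,0,0]]}}

```text
time: 15.95
eef_pos: [0.6036, -0.2405, 0.01]
ee_rot: [0.739, 0.674, 0.0, 0.001]
force: [0.3, 0.7, -0.2]
opening: 0.0879
grasp_force: 0.0
```

```bash
python3 -c "
from h import *
to(.6022,-.249,.003,-5.7)"
```

```text
t 15.95 pos [ 0.6036 -0.2405  0.01  ] yaw -5.31 tool shift [-0.0086 -0.0006  0.007 ] roll 0.39 F [ 0.3  0.7 -0.2] open 0.0879 grip 0.0 q [-0.07  0.75  0.5   1.78 -0.51  0.74  0.61]
```

{"name": "send_rows", "arguments": {"increments": [[1,-0.0085,-0.0005,0.003,0.4],[1,0,0,0.003,0],[0.5,0,0,0,0],[0.3,0,0,0,0],[0.15,0,0,0,0],[0,0,0,0,0],[-0.3,0,0,0,0],[-1,0,0,0,0],[-1,0,0,0,0],[-1,0,0,0,0]]}}

```text
time: 16.95
eef_pos: [0.602, -0.2488, 0.0032]
ee_rot: [0.741, 0.671, 0.0, 0.0]
force: [1.2, 0.7, -0.7]
opening: 0.05
grasp_force: 45.0
```

{"name": "send_rows", "arguments": {"increments": [[-1,0,0,0,0],[-1,0,0,0,0]]}}

```text
time: 17.15
eef_pos: [0.602, -0.2488, 0.0033]
ee_rot: [0.741, 0.671, 0.0, 0.0]
force: [0.9, -0.6, 1.3]
opening: 0.0496
grasp_force: 45.0
```

```bash
python3 -c "
from h import *
to(.6022,-.249,.003,-5.7)"
```

```text
t 17.15 pos [ 0.602  -0.2488  0.0033] yaw -5.71 tool shift [-0.0002  0.0002  0.0003] roll -0.01 F [ 0.9 -0.6  1.3] open 0.0496 grip 45.0 q [-0.05  0.76  0.5   1.78 -0.51  0.73  0.62]
```

{"name": "send_rows", "arguments": {"increments": [[-1,0,0,-0.003,0],[-1,0,0,-0.007,0],[-1,0,0,-0.015,0],[-1,0,0,-0.025,0],[-1,0,0,-0.03,0],[-1,0,0,-0.03,0],[-1,0,0,-0.02,0],[-1,0,0,-0.01,0],[-1,0,0,0,0]]}}

```text
time: 18.05
eef_pos: [0.6023, -0.2493, 0.1451]
ee_rot: [0.742, 0.671, 0.001, 0.001]
force: [-0.2, 0.6, -2.6]
opening: 0.0496
grasp_force: 45.0
```

{"name": "send_rows", "arguments": {"increments": [[-1,0.01,-0.004,0,0],[-1,0.025,-0.01,0,0],[-1,0.035,-0.012,0,0],[-1,0.035,-0.012,0,0],[-1,0.035,-0.012,0,0],[-1,0.035,-0.012,0,0],[-1,0.035,-0.012,0,0],[-1,0.035,-0.012,0,0],[-1,0.035,-0.012,0,0],[-1,0.035,-0.012,0,0]]}}

```text
time: 19.05
eef_pos: [0.5215, 0.0774, 0.1419]
ee_rot: [0.741, 0.671, -0.001, -0.001]
force: [1.5, -0.6, -3.0]
opening: 0.0493
grasp_force: 45.0
```

{"name": "send_rows", "arguments": {"increments": [[-1,0.035,-0.012,0,0],[-1,0.03,-0.01,0,0],[-1,0.03,-0.01,0,0],[-1,0.02,-0.006,0,0],[-1,0.015,-0.005,0,0],[-1,0.005,0,0,0],[-1,0,0,0,0],[-1,0,0,0,0]]}}

```text
time: 19.85
eef_pos: [0.4945, 0.2127, 0.143]
ee_rot: [0.742, 0.67, -0.0, 0.0]
force: [0.0, -0.4, -1.9]
opening: 0.0496
grasp_force: 45.0
```

```bash
python3 -c "
from h import *
to(.4952,.2187,.075,-6.0)"
```

```text
t 19.85 pos [0.4945 0.2127 0.143 ] yaw -5.83 tool shift [0.0061 0.0001 0.068 ] roll 0.17 F [ 0.  -0.4 -1.9] open 0.0496 grip 45.0 q [-1.01  0.4   0.61  1.99 -0.3   0.84 -0.33]
```

{"name": "send_rows", "arguments": {"increments": [[-1,0.006,0,0.01,0.2],[-1,0,0,0.02,0],[-1,0,0,0.02,0],[-1,0,0,0.01,0],[-1,0,0,0.008,0],[-1,0,0,0,0],[-1,0,0,0,0]]}}

```text
time: 20.55
eef_pos: [0.4954, 0.22, 0.0755]
ee_rot: [0.743, 0.669, 0.0, 0.0]
force: [0.1, -0.2, -2.7]
opening: 0.0497
grasp_force: 45.0
```

Run:
```python
from h import *
to(.4952,.2187,.0473,-6.0)
snap('side','s5')
cv2.imwrite('pics/c7.png',cv2.resize(cv2.convertScaleAbs(cv2.imread('pics/s5.png')[120:220,205:305],alpha=1.),None,fx=6,fy=6,interpolation=cv2.INTER_CUBIC))
```

```text
t 20.55 pos [0.4954 0.22   0.0755] yaw -5.95 tool shift [-0.0014 -0.      0.0282] roll 0.05 F [ 0.1 -0.2 -2.7] open 0.0497 grip 45.0 q [-0.95  0.51  0.54  2.03 -0.39  0.71 -0.27]
```

View pics/c7.png

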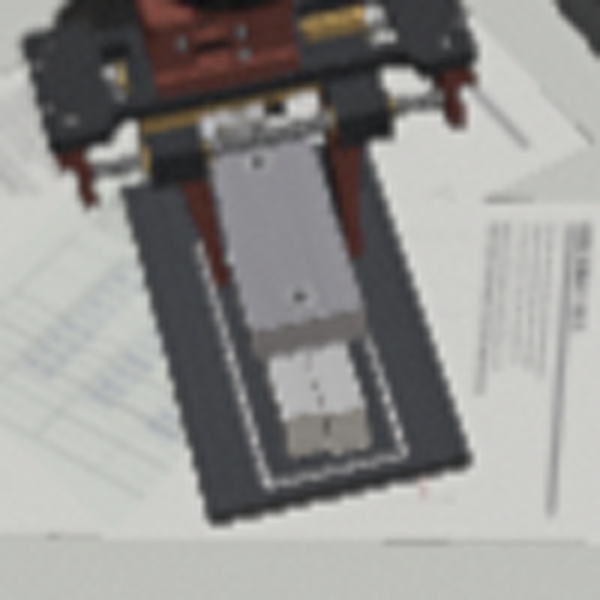

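Run:
```python
from h import *
d=load('s5');o=arm.get_obs();R=Ro.from_quat(o['ee_rot']).as_matrix();p=o['eef_pos']
f=lambda c,z:((unproj(d,(np.array(c)+.5)/6-.5+[205,120],z)-p)@R).round(4)[:,:2].tolist()
print('holes',f([(258,160),(299,296)],.0922),'end',f([(252,335),(363,312)],.0922),'pair',f([(283,421),(370,404)],.044),'pairbot',f([(290,456),(371,443)],.016),'outl',f([(268,489),(405,454)],.016))
```

```text
holes [[0.0429, -0.0013], [-0.0421, -0.0017]] end [[-0.0581, -0.0255], [-0.0592, 0.0223]] pair [[-0.0663, -0.0199], [-0.068, 0.0185]] pairbot [[-0.0624, -0.0193], [-0.0657, 0.0167]] outl [[-0.0781, -0.0326], [-0.0764, 0.0296]]
```

Well aligned (within about 1 mm). I'll lower gently.

{"name": "send_rows", "arguments": {"increments": [[-1,-0.0005,0,0.006,0],[-1,0,0,0.008,0],[-1,0,0,0.006,0],[-1,0,0,0.003,0],[-1,0,0,0.001,0],[-1,0,0,0,0],[-1,0,0,0,0],[-1,0,0,0,0]]}}

```text
time: 21.4
eef_pos: [0.4951, 0.2197, 0.0514]
ee_rot: [0.743, 0.67, 0.0, 0.0]
force: [0.3, 0.3, -2.8]
opening: 0.0493
grasp_force: 45.0
```

{"name": "send_rows", "arguments": {"increments": [[-1,0,0,0.001,0],[-1,0,0,0.001,0],[-1,0,0,0.001,0],[-1,0,0,0,0],[-1,0,0,0,0],[-1,0,0,0,0]]}}

```text
time: 22.0
eef_pos: [0.4949, 0.2196, 0.0482]
ee_rot: [0.743, 0.67, 0.0, 0.0]
force: [-0.5, 0.7, -2.8]
opening: 0.0495
grasp_force: 45.0
```

```bash
python3 -c "
from h import *
to(.4950,.2195,.0473,-6.0)"
```

```text
t 22.0 pos [0.4949 0.2196 0.0482] yaw -5.92 tool shift [-0.0001  0.0001  0.0009] roll 0.08 F [-0.5  0.7 -2.8] open 0.0495 grip 45.0 q [-0.93  0.55  0.51  2.04 -0.43  0.66 -0.24]
```

{"name": "send_rows", "arguments": {"increments": [[-1,0,0,0.0005,0],[-1,0,0,0.0005,0],[-1,0,0,0,0],[-1,0,0,0,0],[-1,0,0,0,0]]}}

```text
time: 22.5
eef_pos: [0.4949, 0.2196, 0.0472]
ee_rot: [0.743, 0.67, 0.0, -0.0]
force: [0.5, 0.3, -1.4]
opening: 0.0497
grasp_force: 45.0
```

{"name": "send_rows", "arguments": {"increments": [[-1,0,0,0.0005,0],[-1,0,0,0,0],[-1,0,0,0,0]]}}

```text
time: 22.8
eef_pos: [0.4949, 0.2197, 0.0472]
ee_rot: [0.743, 0.67, 0.0, -0.0]
force: [-2.2, -1.2, 4.9]
opening: 0.0496
grasp_force: 45.0
```

Seated with a 5 N contact. I'll release and withdraw.

{"name": "send_rows", "arguments": {"increments": [[0.15,0,0,0,0],[0.2,0,0,0,0],[0.3,0,0,0,0],[0.5,0,0,0,0],[0.8,0,0,0,0],[1,0,0,0,0],[1,0,0,0,0]]}}

```text
time: 23.5
eef_pos: [0.4949, 0.2196, 0.0466]
ee_rot: [0.743, 0.67, -0.0, -0.0]
force: [-0.6, -0.1, -0.3]
opening: 0.0849
grasp_force: 0.0
```

{"name": "send_rows", "arguments": {"increments": [[1,0,0,-0.01,0],[1,0,0,-0.02,0],[1,0,0,-0.03,0],[1,0,0,-0.03,0],[1,0,0,-0.03,0],[1,0,0,-0.03,0],[1,-0.02,0,0,0],[1,-0.04,0,0,0],[1,-0.04,0,0,0],[1,-0.04,0,0,0]]}}

```text
time: 24.5
eef_pos: [0.4795, 0.0782, 0.1966]
ee_rot: [0.743, 0.67, -0.0, -0.0]
force: [1.4, -0.9, -0.1]
opening: 0.0879
grasp_force: 0.0
```

{"name": "send_rows", "arguments": {"increments": [[1,-0.04,0,0,0],[1,-0.04,0,0,0],[1,-0.04,0,0,0],[1,-0.03,0,0,0],[1,0,0,0,0],[1,0,0,0,0]]}}

```text
time: 25.1
eef_pos: [0.4643, -0.0696, 0.1965]
ee_rot: [0.743, 0.669, -0.0, -0.0]
force: [-0.1, 0.7, 0.1]
opening: 0.0879
grasp_force: 0.0
```

Run:
```python
from h import *
to(0,0,0)
snap('side','s6')
cv2.imwrite('pics/c8.png',cv2.resize(cv2.imread('pics/s6.png')[120:220,205:305],None,fx=6,fy=6,interpolation=cv2.INTER_CUBIC))
```

```text
t 25.1 pos [ 0.4643 -0.0696  0.1965] yaw -6.06 tool shift [ 0.0201 -0.4689  0.1967] roll 0.04 F [-0.1  0.7  0.1] open 0.0879 grip 0.0 q [-0.68  0.2   0.8   2.1  -0.19  0.91  0.12]
```

View pics/c8.png

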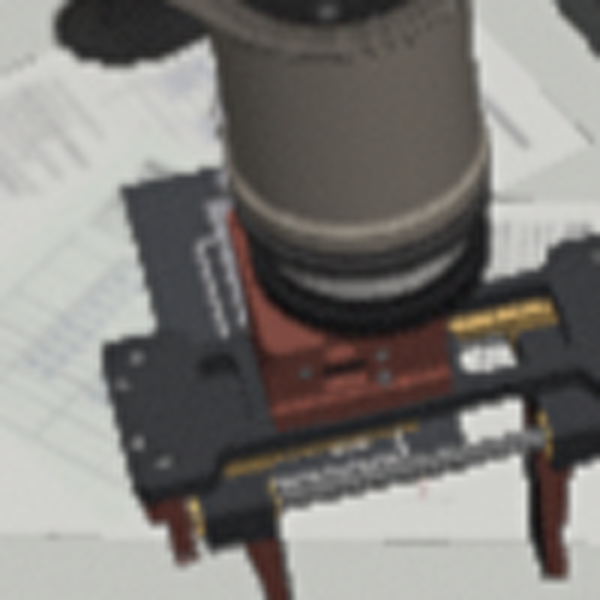

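The hand still hides the stack, and I've used my ten views. I'll move clear and check numerically.

{"name": "send_rows", "arguments": {"increments": [[1,-0.035,0.01,0,0],[1,-0.035,0.01,0,0],[1,-0.035,0.01,0,0],[1,-0.035,0.01,0,0],[1,-0.035,0.01,0,0],[1,-0.035,0.01,0,0],[1,0,0,0,0],[1,0,0,0,0]]}}

```text
time: 25.95
eef_pos: [0.5031, -0.2831, 0.1961]
ee_rot: [0.743, 0.67, -0.0, -0.001]
force: [-0.1, 1.8, -0.0]
opening: 0.088
grasp_force: 0.0
```

Run:
```python
from h import *
d=snap('side','s7'); g=cv2.cvtColor(d['frame'],cv2.COLOR_RGB2GRAY)
c=np.array([.495,.2195]); a=np.radians(84); ly=np.array([np.cos(a),np.sin(a)]); lx=np.array([ly[1],-ly[0]])
P=lambda x,y,z:np.r_[c+x*lx+y*ly,z]
G=cv2.resize(g,None,fx=4,fy=4,interpolation=cv2.INTER_CUBIC)
for s in(1,-1):
    u=proj(d,P(0,s*.042,.064))[0]; U=np.round((u+.5)*4-.5).astype(int); w=G[U[1]-14:U[1]+15,U[0]-14:U[0]+15].astype(float)
    m=np.clip(np.median(w)-25-w,0,None); yy,xx=np.mgrid[-14:15,-14:15]
    e=np.array([(m*xx).sum(),(m*yy).sum()])/max(m.sum(),1e-9)/4
    q=unproj(d,u+e,.064)[0][:2]-c; print('hole',s,'px off',e.round(2),'local xy',(q@lx).round(4),(q@ly).round(4),'min',w.min(),np.median(w))
# grey profiles along crossing lines at spacer top
for nm,f in(('across y=0',lambda t:P(t,0,.064)),('along x=.01',lambda t:P(.01,t,.064))):
    ts=np.arange(-.04,.041,.004) if 'across' in nm else np.arange(-.08,.081,.005)
    uv=proj(d,[f(t) for t in ts]).astype(np.float32)
    print(nm,list(zip((ts*1000).round().astype(int).tolist(),cv2.remap(g,uv[:,0],uv[:,1],cv2.INTER_LINEAR).ravel().tolist())))
# difference from the start image away from arm: bystanders
g0=cv2.cvtColor(load('side0')['frame'],cv2.COLOR_RGB2GRAY)
for n,(x,y,w,h) in dict(loupe=(250,232,28,30),thin=(318,205,40,48),tin=(330,172,30,30),driver=(350,370,30,100)).items():
    print(n,cv2.absdiff(g,g0)[y:y+h,x:x+w].mean().round(1))
# match to s5-like stage: post/tongue region same?
```

```text
hole 1 px off [ 2.11 -2.48] local xy 0.0074 0.0494 min 51.0 147.0
hole -1 px off [-0.6   0.11] local xy -0.0016 -0.0419 min 98.0 147.0
across y=0 [(-40, 71), (-36, 115), (-32, 91), (-28, 84), (-24, 138), (-20, 148), (-16, 147), (-12, 146), (-8, 145), (-4, 147), (0, 147), (4, 147), (8, 146), (12, 148), (16, 148), (20, 148), (24, 146), (28, 78), (32, 62), (36, 54), (40, 59)]
along x=.01 [(-80, 185), (-75, 178), (-70, 125), (-65, 109), (-60, 107), (-55, 131), (-50, 147), (-45, 145), (-40, 146), (-35, 145), (-30, 147), (-25, 146), (-20, 146), (-15, 146), (-10, 147), (-5, 147), (0, 147), (5, 147), (10, 148), (15, 147), (20, 147), (25, 147), (30, 146), (35, 129), (40, 96), (45, 66), (50, 56), (55, 58), (60, 65), (65, 70), (70, 73), (75, 76), (80, 76)]
loupe 6.8
thin 87.5
tin 71.6
driver 7.4
```

Run:
```python
from h import *
d=snap('top','t7'); g=cv2.cvtColor(d['frame'],cv2.COLOR_RGB2GRAY); g0=cv2.cvtColor(load('top0')['frame'],cv2.COLOR_RGB2GRAY)
for n,(x,y,w,h) in dict(loupe=(283,297,24,22),thin=(274,218,50,28),tin=(244,192,26,28),driver=(435,272,72,36),blank=(330,270,20,20)).items():
    a=g0[y:y+h,x:x+w].astype(np.float32);r=cv2.phaseCorrelate(a,g[y:y+h,x:x+w].astype(np.float32)); print(n,cv2.absdiff(g,g0)[y:y+h,x:x+w].mean().round(1),np.round(r[0],2),round(r[1],2))
c=np.array([.495,.2195]); a=np.radians(84); ly=np.array([np.cos(a),np.sin(a)]); lx=np.array([ly[1],-ly[0]])
for nm,L,ts in(('across',lx,np.arange(-.04,.041,.004)),('along',ly,np.arange(-.08,.081,.005))):
    uv=proj(d,[np.r_[c+t*L+.01*(lx if nm=='along' else 0),.064] for t in ts]).astype(np.float32)
    print(nm,list(zip((ts*1000).round().astype(int).tolist(),cv2.remap(g,uv[:,0],uv[:,1],cv2.INTER_LINEAR).ravel().tolist())))
```

```text
loupe 3.5 [0.09 0.21] 0.91
thin 3.2 [-0.17 -0.02] 0.93
tin 3.5 [ 0.66 -0.23] 0.91
driver 17.5 [-0.53  0.12] 0.49
blank 3.8 [-7.43  0.03] 0.2
across [(-40, 44), (-36, 45), (-32, 75), (-28, 67), (-24, 76), (-20, 90), (-16, 92), (-12, 90), (-8, 91), (-4, 91), (0, 93), (4, 92), (8, 92), (12, 93), (16, 91), (20, 90), (24, 79), (28, 77), (32, 66), (36, 46), (40, 44)]
along [(-80, 68), (-75, 52), (-70, 79), (-65, 113), (-60, 112), (-55, 85), (-50, 89), (-45, 93), (-40, 92), (-35, 91), (-30, 91), (-25, 89), (-20, 90), (-15, 89), (-10, 90), (-5, 91), (0, 91), (5, 92), (10, 92), (15, 92), (20, 88), (25, 90), (30, 91), (35, 89), (40, 91), (45, 92), (50, 91), (55, 95), (60, 81), (65, 77), (70, 55), (75, 41), (80, 47)]
```

```bash
python3 -c "
from h import *
print(arm.sign_off())"
```

```text
the job is handed in; nothing more can be done
None
```

The job is handed in after about 26 s: both parallels are side by side inside the outline with the thick (20 mm) spacer lengthwise on top, centred to about 2 mm, for a nominal top of 64 mm level with the tongue (I did not measure that height directly). The thin spacer, loupe and tin show no movement. The arm never went near the screwdriver, but it was partly hidden in the last pictures.

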